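Rotate the battery packs of charger, work light and radio

TASK

The charger is done, so move the three battery packs round: put the fully charged pack (green, from the charger) into the work light, the half-full pack (amber, from the work light) into the radio, and the flat pack (red, from the radio) into the charger, each pushed fully home in its port. Only one pack fits in a port, so stand one on the spare plywood square, or another free bit of desk, meanwhile. Do not tip a pack over, and leave the box of screws and the tape measure where they are.

Things in the scene. Friction and masses are not known exactly. Their poses are not given: they have to be found in the camera images.
- pack_full: Full battery pack: dark grey, green frame and four green bars on top; starts in the charger. Upright, origin at the centre of its underside. Lower part (stem) 48 (x) x 40 (y) mm, 36 mm tall, goes into a port; above it the head, 66 (x) x 52 (y) mm, 40 mm tall; 76 mm in all, about 0.25 kg. Grasp the head from above across its 52 mm (own y). A half turn makes no difference to the fit.
- pack_half: Half-full battery pack: amber frame and two amber bars (two dark) on top; starts in the work light. Shape, size, origin and axes as pack_full.
- pack_flat: Flat battery pack: red frame and one red bar (three dark) on top; starts in the radio. Shape, size, origin and axes as pack_full.
- charger_port (a point): Centre of the port's floor in the charger (low white box, grey console in front, 116 x 112 mm, fixed). Port: black, open at the top, 53 (x) x 45 (y) mm inside, 32 mm deep; its top 10 mm widen by 5 mm a side as a lead-in. Rim 52 mm above the desk. z is up, x points from the device's front to its back. A pack that is home has its origin at this point and its x along the point's x, either way round.
- light_port (a point): Centre of the port's floor in the work light (yellow, fixed; in front a black-framed panel of white LEDs, 128 mm wide, up to 86 mm above the desk, 40 mm or more from the port's centre). Rim of the port 70 mm above the desk. Port, axes and meaning as charger_port.
- radio_port (a point): Centre of the port's floor in the top of the workshop radio (blue box, black corner bumpers, two round loudspeakers in front, 112 x 140 mm, fixed). Rim of the port 82 mm above the desk. Port, axes and meaning as charger_port.
- spare_board: Empty square of plywood lying flat on the desk, 150 (x) x 170 (y) mm, 16 mm thick, fixed; origin at the centre of its underside. A free spot to stand a pack on.
- screw_box: Open brown carton of wood screws, 86 x 113 mm, 95 mm tall with its flap up; bystander at the back of the desk; origin at the centre of its underside.
- tape_measure: Yellow tape measure with a black disc on its side, standing, 37 x 76 mm, 65 mm tall; bystander at the back of the desk; origin at the centre of its underside.

How it is judged:
At the end, for the whole second after the job is handed in: The green pack is home in the work light, the amber pack in the radio and the red pack in the charger: each upright (within 0.1 rad), its underside within 8 mm sideways and 6 mm in height of the centre of its port's floor, at rest and released (horizontal distance between pack_full and light_port below 0.008 m and z of pack_full in the frame of light_port below 0.006 m and angle between each of pack_full, pack_half, pack_flat's own z axis and vertical below 0.1 rad and linear speed of each of pack_full, pack_half, pack_flat below 0.02 m/s and contact force between the fingers and pack_full below 0.1 N and horizontal distance between pack_half and radio_port below 0.008 m and z of pack_half in the frame of radio_port below 0.006 m and contact force between the fingers and pack_half below 0.1 N and horizontal distance between pack_flat and charger_port below 0.008 m and z of pack_flat in the frame of charger_port below 0.006 m and contact force between the fingers and pack_flat below 0.1 N); the robot touches nothing.
It fails at once if The full pack is tipped over (angle between pack_full's own z axis and vertical above 0.8 rad).
It fails at once if The half pack is tipped over (angle between pack_half's own z axis and vertical above 0.8 rad).
It fails at once if The flat pack is tipped over (angle between pack_flat's own z axis and vertical above 0.8 rad).
It fails at once if The box of screws is pushed more than 30 mm away (distance of screw_box from where it was at the start of the episode above 0.03 m).
It fails at once if The tape measure is pushed more than 30 mm away (distance of tape_measure from where it was at the start of the episode above 0.03 m).
It also fails if it takes over 120 s, if anything falls off the work surface, if the arm or the gripper's body presses on something with over 40 N, if the wrist force passes 120 N, or if a joint passes its speed limit or range.

ROBOT

A 7-joint arm with a two-finger parallel gripper is mounted at the origin on a cart in front of the work surface, level with it; the furniture and walls round the work are solid. World frame = base frame: x ahead of the robot, y to its left, z up, the work surface at z = 0. Lengths are in m, angles in rad, forces in N, time in s.
With the tool pointing down it reaches from about 0.425 to 0.95 m from the base axis. Payload 4.7 kg.
Tool frame: the origin (TCP) lies on the centre line of the jaws, within the pads' length; the fingertips stand 22 mm ahead of it and the grasp point (between the pads) lies 3 mm ahead of it; z points along the fingers, y is the line along which they close (so a half turn about z gives the same grasp; the last joint's range is limited). The gripper opens to 85 mm and grips with 20 to 120 N. Pads are 22 mm wide; open, the fingers measure 114 mm over their backs; the gripper's body (76 mm by 85 mm) begins 54 mm behind the grasp point. The pads swing forward as they close: fully open they stand 13 mm farther back than shut.
Start: joints at [1.314, 0.469, -0.049, 1.532, 0.024, 1.141, -0.082], TCP at [0.152, -0.658, 0.253] pointing down, gripper open.
Joint ranges: [-2.59, 2.59], [-0.33, 1.99], [-1.39, 1.29], [0.1, 2.45], [-1.04, 4.18], [0.21, 1.99], [-2.66, 2.66]. Speed limits (rad/s): [2.57, 2.57, 3.14, 3.14, 3.14, 3.14, 3.14].

INTERFACE

Orientations are given as a unit quaternion [x, y, z, w].
In Python, from station import r, viewer, nets gives the robot as it stands.
- The arm moves only by the tool servo_tool, never from a script. Its argument "steps" is a list of rows, each a list of 3 entries, a list of its own where there are three numbers: the opening, from 0 (shut) to 1 (fully open), then the shift along the tool's x, y, z scaled (see below), then the turn, a rotation vector about the tool's x, y, z scaled (see below). In form: [[claw, [tx, ty, tz], [ax, ay, az]], ...]. A call has 1 to 8 rows; each row shifts and turns the commanded pose from where the row before left it, along the tool's axes as they then stand; what a row does not reach is not made up. The controller multiplies each number of a shift by 0.025 m and each number of a turn by 6 degrees. A row lasts 1/12 s, in which the tool goes at most 41.7 mm and 7.16 degrees, less where a joint would pass 70% of its speed; a pose out of reach is approached as far as the arm can. A call with a number of a shift or a turn outside -1 to 1 is refused whole. A call with a gripper value outside its range is refused whole. The fingers move at their own pace and stop on an object; "grip_force" is the grip in N (left out, the last holds). Time passes only in rows, so rows that do not move let the fingers close. It gives the time, the measured TCP pose, the force, the opening and the grip force at its end, in the units of the state.
- r.state(): the state, without advancing time (a new reading comes with each control period).
- viewer.capture(name): name is "scene" or "top" or "wrist"; returns the picture (384x512x3 uint8, blue, green, red); there is no depth.
- viewer.camera_params(name): a dict with "intrinsics" (3x3 intrinsics, pixels), "extrinsics" (4x4, takes a point from camera to world coordinates); the wrist camera has in their place "tool_from_camera" (4x4, takes a point from camera to tool coordinates, whose origin is the TCP and whose axes are the flange's). Camera axes: x right, y down, z forward; pixel columns grow to the right and rows downward; lengths in m; the calibration is good to about 2 mm. A picture is of the moment at which its call begins: read the wrist's pose just before it. camera_params takes no time and is no camera call.
- r.job_done(): hands the job in; it is judged then, once.
Trained networks look in the newest picture that a camera, given by its name, has taken for a name from the list of things; names that differ only in an ending like _2 or _b are one class to them, and where a whole thing is asked for, a point or a joint stands for the part that bears it (a point fixed in the world has none). Each returns a list of dicts, best first, with "p" (0 to 1); they miss things now and then, are a little off and sometimes report something else, mostly with a low value. They report only what shows in the picture. A call takes as long as a camera call.
- nets.search_frame(query, camera): "bbox" ([left, top, width, height] in pixels, round what is visible of it).
- nets.trace(query, camera): "region" (384x512 bool, what is visible of it) and "bbox" ([left, top, width, height] in pixels, round what is visible of it).
The state is a dict: "time_s": time; "qpos": joint angles; "qvel": joint speeds; "joint_efforts": joint torques, N m; "ee_pos": TCP position; "tool_rot": TCP orientation; "wrist_force": force on the tool from outside, world axes, zero at the start; "moment": the same for the moment, N m; "finger_gap": finger opening in m; "gripper_force": force on a finger pad.
Only numpy, scipy, OpenCV 4.12 (cv2) and the standard library are available. Lean on these libraries where they do the work, as an engineer would, in place of code of your own. Each camera call takes 0.05 s, during which the arm holds its last target. There are 200 camera calls.

## Working session

There is one attempt and no reset: what is moved stays moved. The work goes in short steps, Python scripts to look and compute and a tool call to move; the robot and the scene stay as the last step left them, time stands still between calls to the robot, and variables do not carry over. Pictures are saved under pics/ and viewed, at most 14 in all, crops included, and the job is handed in when it is done.

Besides the shell and the picture viewer there is one more tool, called in YAML: its name, and indented under it one key for each argument. servo_tool: Moves the arm, as the interface text tells. Shifts and turns lie within -1 to 1; 1 stands for 0.025 m of shift or 6 degrees of turn. Its arguments: {"type":"object","properties":{"steps":{"type":"array","items":{"type":"array"}},"grip_force":{"type":"number"}},"required":["steps"]}

```bash
mkdir -p pics; ls; cat > h.py <<'E'
import numpy as np, cv2
from station import r, viewer, nets
from scipy.spatial.transform import Rotation as R
def cam(name):
    p=viewer.camera_params(name); K=np.array(p["intrinsics"])
    if name=="wrist":
        s=r.state(); T=np.eye(4); T[:3,:3]=R.from_quat(s["tool_rot"]).as_matrix(); T[:3,3]=s["ee_pos"]
        return K,T@np.array(p["tool_from_camera"])
    return K,np.array(p["extrinsics"])
def px2w(K,E,uv,z):
    d=E[:3,:3]@np.linalg.solve(K,[uv[0],uv[1],1]); o=E[:3,3]
    return o+d*(z-o[2])/d[2]
def w2px(K,E,P):
    P=np.atleast_2d(P); c=(P-E[:3,3])@E[:3,:3]; q=c@K.T; return q[:,:2]/q[:,2:]
E
python3 - <<'E'
from h import *
s=r.state(); print(s)
for n in ("top","scene"):
    im=viewer.capture(n); cv2.imwrite(f"pics/{n}0.png",im)
    K,E=cam(n); print(n,K.round(1).tolist(),E.round(3).tolist())
    for q in ["pack_full","pack_half","pack_flat","spare_board","screw_box","tape_measure"]:
        print(q,[(d["bbox"],round(d["p"],2)) for d in nets.search_frame(q,n)[:2]])
E
```

```text
pics
{'time_s': 0.0, 'qpos': array([ 1.31408812,  0.4694716 , -0.0485831 ,  1.53374372,  0.024103  ,
        1.14100012, -0.08231553]), 'qvel': array([-0.00063876, -0.00081996, -0.00219643,  0.00065105,  0.00051656,
        0.0007192 , -0.00059225]), 'joint_efforts': array([-2.87390549e-04, -5.10311115e+01, -4.67531523e-02, -2.37708485e+01,
        1.05670662e-02,  7.51550251e-03, -9.07046598e-07]), 'ee_pos': array([ 0.15231922, -0.65700878,  0.25221994]), 'tool_rot': array([ 9.93518975e-01,  1.13661815e-01, -1.57770462e-04, -1.00621539e-03]), 'wrist_force': array([0.47185304, 0.73505159, 0.07514195]), 'moment': array([ 0.07658799, -0.01569862, -0.00347982]), 'gripper_force': 0.0, 'finger_gap': 0.08538532219700534}
top [[395.7, 0.0, 256.9], [0.0, 395.7, 189.9], [0.0, 0.0, 1.0]] [[0.015, -0.994, 0.11, 0.414], [-1.0, -0.014, 0.009, 0.004], [-0.008, -0.11, -0.994, 1.348], [0.0, 0.0, 0.0, 1.0]]
pack_full [([140.8, 181.8, 19.1, 18.6], 0.95)]
pack_half [([296.1, 162.9, 22.7, 21.8], 0.81)]
pack_flat [([362.4, 214.9, 17.7, 24.4], 0.77), ([140.9, 181.3, 17.8, 20.7], 0.2)]
spare_board [([211.7, 188.1, 51.2, 45.9], 0.56)]
screw_box [([172.7, 140.0, 37.3, 31.0], 0.71)]
tape_measure [([220.5, 150.7, 20.0, 10.3], 0.8)]
scene [[378.8, 0.0, 252.7], [0.0, 378.8, 191.2], [0.0, 0.0, 1.0]] [[-0.697, -0.274, 0.662, -0.218], [-0.716, 0.287, -0.636, 0.768], [-0.016, -0.918, -0.397, 0.541], [0.0, 0.0, 0.0, 1.0]]
pack_full [([142.7, 221.1, 35.1, 23.2], 0.77)]
pack_half [([267.8, 159.4, 22.6, 19.6], 0.79)]
pack_flat [([341.8, 153.4, 28.6, 20.0], 0.91)]
spare_board [([218.6, 207.6, 73.1, 40.6], 0.92)]
screw_box [([154.5, 189.6, 38.0, 41.0], 0.6)]
tape_measure [([196.5, 191.9, 17.2, 21.7], 0.85)]
```

```bash
python3 - <<'E'
import cv2
a=cv2.imread("pics/top0.png")[110:290,110:410]
cv2.imwrite("pics/top0z.png",cv2.resize(a,(800,480),interpolation=cv2.INTER_CUBIC))
a=cv2.imread("pics/scene0.png")[110:290,110:410]
cv2.imwrite("pics/scene0z.png",cv2.resize(a,(800,480),interpolation=cv2.INTER_CUBIC))
E
```

```text
(no output)
```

View pics/top0z.png

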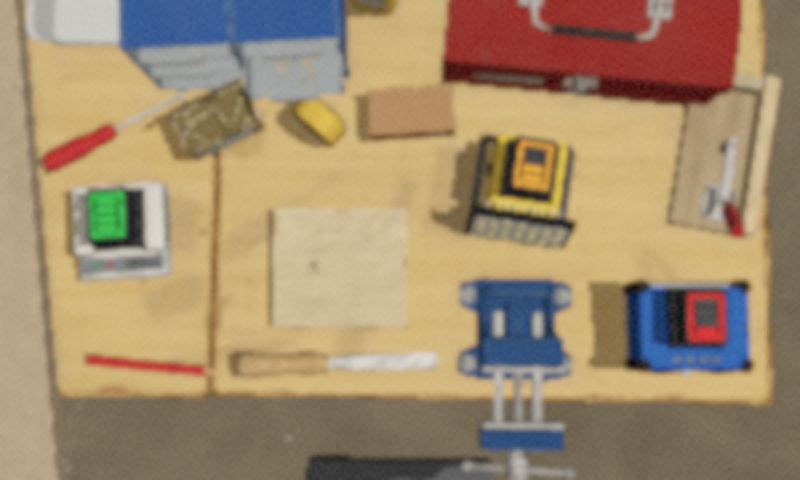

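View pics/scene0z.png

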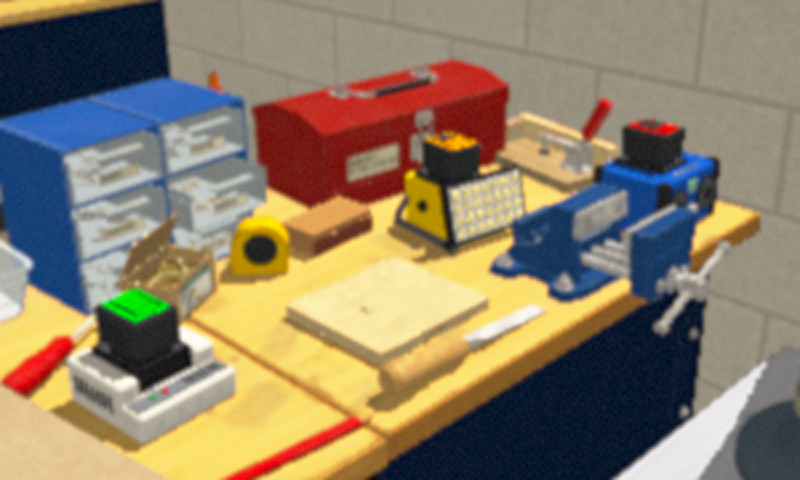

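```bash
cat >> h.py <<'E'
COL={"full":((45,110,90),(80,255,255)),"half":((10,130,110),(24,255,255)),"flat":((172,130,90),(8,255,255))}
def colmask(im,c,bb,m=4):
    hsv=cv2.cvtColor(im,cv2.COLOR_BGR2HSV); lo,hi=COL[c]
    if lo[0]<hi[0]: k=cv2.inRange(hsv,lo,hi)
    else: k=cv2.inRange(hsv,lo,(180,255,255))|cv2.inRange(hsv,(0,)+lo[1:],hi)
    w=np.zeros_like(k); x,y,a,b=[int(v) for v in bb]
    w[max(0,y-m):y+b+m,max(0,x-m):x+a+m]=1
    k=k*w
    n,l,st,_=cv2.connectedComponentsWithStats(cv2.morphologyEx(k,cv2.MORPH_CLOSE,np.ones((3,3))))
    if n<2: return k,None
    i=1+np.argmax(st[1:,4]); return ((l==i)*255).astype(np.uint8), i
def packtop(im,c,bb,K,E,z):
    k,i=colmask(im,c,bb)
    ct=max(cv2.findContours(k,cv2.RETR_EXTERNAL,cv2.CHAIN_APPROX_NONE)[0],key=cv2.contourArea)
    w=np.array([px2w(K,E,p,z)[:2] for p in ct[:,0].astype(float)])
    (cx,cy),(a,b),th=cv2.minAreaRect((w*1000).astype(np.float32))
    if a<b: a,b,th=b,a,th+90
    return np.array([cx,cy])/1000,(a,b),(th+90)%180-90   # yaw of long side, deg
E
python3 - <<'E'
from h import *
Z={"full":.096,"half":.114,"flat":.126}
for n in ("top","scene"):
    im=cv2.imread(f"pics/{n}0.png"); K,E=cam(n)
    B={"top":{"full":[141,182,19,19],"half":[296,163,23,22],"flat":[362,215,18,24]},"scene":{"full":[143,221,35,23],"half":[268,159,23,20],"flat":[342,153,29,20]}}[n]
    for c in B: print(n,c,packtop(im,c,B[c],K,E,Z[c]))
K,E=cam("top")
for nm,uv,z in [("board tl",(212,188),.016),("board br",(262.5,232),.016),("vise top l",(289,216),.08),("vise br",(322,251),.08),("vise handle",(305,278),.05),("screw",(190,155),.05),("tape",(230,156),.05),("chg front",(157,213),.03),("light panel l",(288,198),.086),("light panel r",(324,201),.086), ("wood",(263,152),.02)]:
    print(nm,px2w(K,E,uv,z).round(3))
E
```

```text
top full (array([0.54672186, 0.35709772]), (55.584693908691406, 44.82386016845703), 2.4661784172058105)
top half (array([ 0.59989294, -0.1409301 ]), (89.63028717041016, 89.48075866699219), -8.344856262207031)
top flat (array([ 0.43615607, -0.34506482]), (58.96312713623047, 42.906349182128906), -0.89093017578125)
scene full (array([0.54384064, 0.35750049]), (62.21363830566406, 45.14875030517578), 3.8618979454040527)
scene half (array([ 0.60806628, -0.15346494]), (65.95869445800781, 59.05097579956055), -2.0562667846679688)
scene flat (array([ 0.42947803, -0.34066428]), (60.875732421875, 49.890480041503906), 25.54291534423828)
board tl [0.567 0.169 0.016]
board br [ 0.421 -0.004  0.016]
vise top l [ 0.473 -0.088  0.08 ]
vise br [ 0.364 -0.193  0.08 ]
vise handle [ 0.276 -0.142  0.05 ]
screw [0.673 0.242 0.05 ]
tape [0.671 0.108 0.05 ]
chg front [0.478 0.349 0.03 ]
light panel l [ 0.53  -0.084  0.086]
light panel r [ 0.522 -0.199  0.086]
wood [ 0.692 -0.002  0.02 ]
```

servo_tool:
  steps:
    - [1, [0, 0, -0.5], [0, 0, 1]]
    - [1, [0, 0, -0.5], [0, 0, 1]]
    - [1, [0, 0, 0], [0, 0, 0.17]]
    - [1, [0.85, -0.95, 0], [0, 0, 0]]
    - [1, [0.85, -0.95, 0], [0, 0, 0]]
    - [1, [0.85, -0.95, 0], [0, 0, 0]]
    - [1, [0.85, -0.95, 0], [0, 0, 0]]
    - [1, [0.85, -0.95, 0], [0, 0, 0]]

```text
time_s: 1.37
ee_pos: [0.2595, -0.5373, 0.2778]
tool_rot: [1.0, 0.001, -0.0, -0.0]
wrist_force: [-0.4, -1.3, -0.3]
finger_gap: 0.0855
gripper_force: 0.0
```

servo_tool:
  steps:
    - [1, [0.85, -0.95, 0], [0, 0, 0]]
    - [1, [0.85, -0.95, 0], [0, 0, 0]]
    - [1, [0.85, -0.95, 0], [0, 0, 0]]
    - [1, [0.85, -0.95, 0], [0, 0, 0]]
    - [1, [0.85, -0.95, 0], [0, 0, 0]]
    - [1, [0.85, -0.95, 0], [0, 0, 0]]
    - [1, [0.85, -0.95, 0], [0, 0, 0]]
    - [1, [0, 0, 0], [0, 0, 0]]

```text
time_s: 2.03
ee_pos: [0.4126, -0.3658, 0.2782]
tool_rot: [1.0, 0.007, 0.001, -0.002]
wrist_force: [-0.1, 0.5, 0.1]
finger_gap: 0.0855
gripper_force: 0.0
```

```bash
python3 - <<'E'
from h import *
print(np.array(viewer.camera_params("wrist")["tool_from_camera"]).round(3))
s=r.state(); print(s["time_s"],s["ee_pos"],R.from_quat(s["tool_rot"]).as_matrix().round(3).tolist())
K,E=cam("wrist"); im=viewer.capture("wrist"); cv2.imwrite("pics/w1.png",im)
print(K.round(1).tolist(),nets.search_frame("pack_flat","wrist"))
E
```

```text
[[-0.    -0.951 -0.309  0.079]
 [ 1.    -0.001  0.001  0.001]
 [-0.001 -0.309  0.951 -0.121]
 [ 0.     0.     0.     1.   ]]
2.0333 [ 0.41257631 -0.36579127  0.27815158] [[1.0, 0.014, 0.003], [0.014, -1.0, 0.003], [0.003, -0.003, -1.0]]
[[299.6, 0.0, 251.8], [0.0, 299.6, 189.3], [0.0, 0.0, 1.0]] [{'bbox': [205.9, 117.5, 57.5, 70.4], 'p': 0.84}]
```

View pics/w1.png

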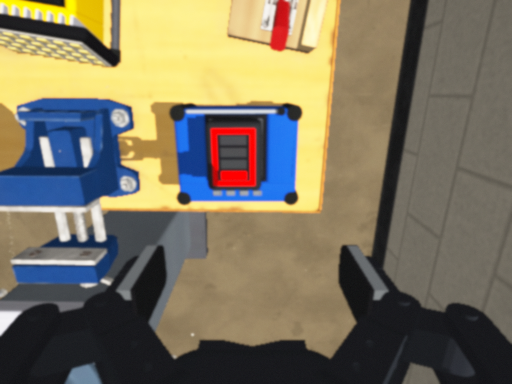

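```bash
cat >> h.py <<'E'
def look(c,z,tag):
    K,E=cam("wrist"); s=r.state(); im=viewer.capture("wrist"); cv2.imwrite(f"pics/{tag}.png",im)
    d=nets.search_frame("pack_"+c,"wrist")
    if not d: print("none"); return
    print(tag,"t",round(s["time_s"],2),"p",round(d[0]["p"],2),np.round(d[0]["bbox"]).tolist())
    c_,sz,yaw=packtop(im,c,d[0]["bbox"],K,E,z)
    M=R.from_quat(s["tool_rot"]).as_matrix()
    print(" tcp",s["ee_pos"].round(4),"toolyaw",round(np.degrees(np.arctan2(M[1,0],M[0,0])),2),"| pack",c_.round(4),np.round(sz,1),"yaw",round(yaw,2))
    v=M.T@np.array([*(c_-s["ee_pos"][:2]),z-.009-s["ee_pos"][2]])
    print(" to grasp, units:",(v/.025).round(2),"F",s["wrist_force"].round(1))
    return c_,yaw
E
python3 -c "
from h import *
look('flat',.126,'w2')"
```

```text
w2 t 2.13 p 0.92 [197.0, 113.0, 60.0, 70.0]
 tcp [ 0.4082 -0.3711  0.278 ] toolyaw 0.33 | pack [ 0.4344 -0.3491] [56.  42.8] yaw 0.99
 to grasp, units: [ 1.06 -0.87  6.44] F [ 0.1 -0.5 -0.2]
```

servo_tool:
  steps:
    - [1, [0.53, -0.43, 1], [0, 0, 0]]
    - [1, [0.53, -0.44, 1], [0, 0, -0.1]]
    - [1, [0, 0, 0.4], [0, 0, 0]]
    - [1, [0, 0, 0], [0, 0, 0]]
    - [1, [0, 0, 0], [0, 0, 0]]

```text
time_s: 2.65
ee_pos: [0.4325, -0.3522, 0.2182]
tool_rot: [1.0, 0.004, -0.001, 0.0]
wrist_force: [0.3, -0.1, 0.9]
finger_gap: 0.0851
gripper_force: 0.0
```

```bash
python3 -c "
from h import *
look('flat',.126,'w3')
look('flat',.126,'w4')"
```

```text
w3 t 2.65 p 0.6 [210.0, 149.0, 72.0, 86.0]
 tcp [ 0.4325 -0.3522  0.2182] toolyaw 0.5 | pack [ 0.4342 -0.3489] [56.3 42.2] yaw 0.71
 to grasp, units: [ 0.07 -0.13  4.05] F [ 0.3 -0.1  0.9]
w4 t 2.75 p 0.7 [209.0, 148.0, 72.0, 90.0]
 tcp [ 0.4333 -0.3526  0.2196] toolyaw 0.49 | pack [ 0.4343 -0.3487] [56.  42.1] yaw 0.77
 to grasp, units: [ 0.04 -0.16  4.1 ] F [-0.7  0.6  0.3]
```

View pics/w4.png

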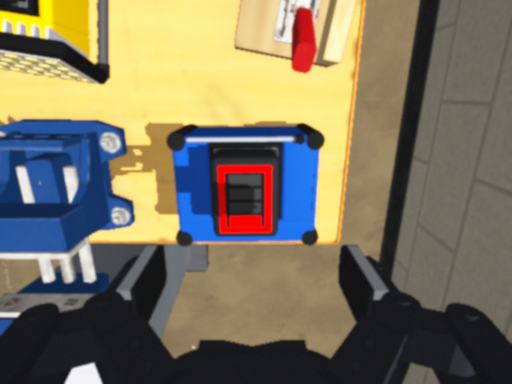

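servo_tool:
  steps:
    - [1, [0.04, -0.16, 0.6], [0, 0, 0]]
    - [1, [0, 0, 1], [0, 0, 0]]
    - [1, [0, 0, 1], [0, 0, 0]]
    - [1, [0, 0, 1], [0, 0, 0]]
    - [1, [0, 0, 0.5], [0, 0, 0]]
    - [1, [0, 0, 0], [0, 0, 0]]
    - [1, [0, 0, 0], [0, 0, 0]]

```text
time_s: 3.43
ee_pos: [0.4348, -0.3472, 0.1162]
tool_rot: [1.0, 0.005, 0.0, 0.0]
wrist_force: [-0.4, 0.1, 0.7]
finger_gap: 0.0856
gripper_force: 0.0
```

servo_tool:
  steps:
    - [0, [0, 0, 0], [0, 0, 0]]
    - [0, [0, 0, 0], [0, 0, 0]]
    - [0, [0, 0, 0], [0, 0, 0]]
    - [0, [0, 0, 0], [0, 0, 0]]
    - [0, [0, 0, 0], [0, 0, 0]]
    - [0, [0, 0, 0], [0, 0, 0]]
  grip_force: 50

```text
time_s: 3.93
ee_pos: [0.4357, -0.3475, 0.1174]
tool_rot: [1.0, 0.005, 0.001, 0.001]
wrist_force: [-0.4, -0.2, 6.5]
finger_gap: 0.0514
gripper_force: 53.8
```

servo_tool:
  steps:
    - [0, [0, 0, -0.4], [0, 0, 0]]
    - [0, [0, 0, -0.8], [0, 0, 0]]
    - [0, [0, 0, -1], [0, 0, 0]]
    - [0, [0, 0, -1], [0, 0, 0]]
    - [0, [0, 0, -1], [0, 0, 0]]
    - [0, [0.1, -0.5, -1], [0, 0, 0]]
    - [0, [0.15, -1, 0], [0, 0, 0]]
    - [0, [0.15, -1, 0], [0, 0, 0]]

```text
time_s: 4.6
ee_pos: [0.4441, -0.2842, 0.2476]
tool_rot: [1.0, 0.004, 0.001, 0.001]
wrist_force: [-0.4, 0.2, -3.8]
finger_gap: 0.0515
gripper_force: 53.6
```

servo_tool:
  steps:
    - [0, [0.15, -1, 0], [0, 0, 0]]
    - [0, [0.15, -1, 0], [0, 0, 0]]
    - [0, [0.15, -1, 0], [0, 0, 0]]
    - [0, [0.15, -1, 0], [0, 0, 0]]
    - [0, [0.15, -1, 0], [0, 0, 0]]
    - [0, [0.15, -1, 0], [0, 0, 0]]
    - [0, [0.15, -1, 0], [0, 0, 0]]
    - [0, [0.15, -1, 0], [0, 0, 0]]

```text
time_s: 5.27
ee_pos: [0.4709, -0.0824, 0.2457]
tool_rot: [1.0, 0.006, -0.001, 0.0]
wrist_force: [1.1, -0.5, -3.6]
finger_gap: 0.0512
gripper_force: 53.6
```

servo_tool:
  steps:
    - [0, [0.15, -1, 0], [0, 0, 0]]
    - [0, [0.15, -1, 0], [0, 0, 0]]
    - [0, [0.15, -1, 0], [0, 0, 0]]
    - [0, [0.15, -1, 0], [0, 0, 0]]
    - [0, [0.15, -1, 0], [0, 0, 0]]
    - [0, [0.15, -1, 0.5], [0, 0, 0]]
    - [0, [0, -0.5, 1], [0, 0, 0]]
    - [0, [0, 0, 1], [0, 0, 0]]

```text
time_s: 5.93
ee_pos: [0.4925, 0.0833, 0.1837]
tool_rot: [1.0, 0.008, 0.001, -0.001]
wrist_force: [0.1, -0.8, -3.5]
finger_gap: 0.0511
gripper_force: 53.6
```

servo_tool:
  steps:
    - [0, [0, 0, 1], [0, 0, -0.1]]
    - [0, [0, 0, 1], [0, 0, 0]]
    - [0, [0, 0, 1], [0, 0, 0]]
    - [0, [0, 0, 0.4], [0, 0, 0]]
    - [0, [0, 0, 0.2], [0, 0, 0]]
    - [0, [0, 0, 0], [0, 0, 0]]

```text
time_s: 6.43
ee_pos: [0.4921, 0.0789, 0.0928]
tool_rot: [1.0, 0.011, -0.001, 0.0]
wrist_force: [-0.6, 0.5, -3.5]
finger_gap: 0.0514
gripper_force: 53.3
```

servo_tool:
  steps:
    - [0, [0, 0, 0.2], [0, 0, 0]]
    - [0, [0, 0, 0.13], [0, 0, 0]]
    - [0, [0, 0, 0.06], [0, 0, 0]]
    - [0, [0, 0, 0], [0, 0, 0]]

```text
time_s: 6.77
ee_pos: [0.4928, 0.079, 0.0839]
tool_rot: [1.0, 0.011, 0.0, 0.0]
wrist_force: [1.2, 0.6, -3.3]
finger_gap: 0.0512
gripper_force: 53.4
```

servo_tool:
  steps:
    - [0, [0, 0, 0.08], [0, 0, 0]]
    - [0, [0, 0, 0], [0, 0, 0]]
    - [0, [0, 0, 0], [0, 0, 0]]

```text
time_s: 7.02
ee_pos: [0.493, 0.0791, 0.0834]
tool_rot: [1.0, 0.011, 0.001, 0.0]
wrist_force: [-4.1, -1.1, 11.1]
finger_gap: 0.051
gripper_force: 55.1
```

servo_tool:
  steps:
    - [1, [0, 0, 0], [0, 0, 0]]
    - [1, [0, 0, 0], [0, 0, 0]]
    - [1, [0, 0, 0], [0, 0, 0]]
    - [1, [0, 0, 0], [0, 0, 0]]
    - [1, [0, 0, -0.5], [0, 0, 0]]
    - [1, [0, 0, -1], [0, 0, 0]]
    - [1, [0, 0, -1], [0, 0, 0]]
    - [1, [0, 0, -1], [0, 0, 0]]

```text
time_s: 7.68
ee_pos: [0.4923, 0.079, 0.1698]
tool_rot: [1.0, 0.011, -0.0, -0.0]
wrist_force: [1.0, -0.7, 0.2]
finger_gap: 0.0855
gripper_force: 0.0
```

servo_tool:
  steps:
    - [1, [0, 0, -1], [0, 0, 0]]
    - [1, [0.4, 1, -0.8], [0, 0, 0]]
    - [1, [0.45, 1, -0.2], [0, 0, 0]]
    - [1, [0.45, 1, 0], [0, 0, 0]]
    - [1, [0.45, 1, 0], [0, 0, 0]]
    - [1, [0.45, 1, 0], [0, 0, 0]]
    - [1, [0.45, 1, 0], [0, 0, 0]]
    - [1, [0.45, 1, 0], [0, 0, 0]]

```text
time_s: 8.35
ee_pos: [0.5742, -0.0956, 0.219]
tool_rot: [1.0, 0.011, 0.0, 0.0]
wrist_force: [0.9, 1.0, -0.3]
finger_gap: 0.0855
gripper_force: 0.0
```

servo_tool:
  steps:
    - [1, [0.45, 1, 0], [0, 0, 0]]
    - [1, [0.45, 0.8, 0], [0, 0, 0]]
    - [1, [0, 0, 0], [0, 0, 0]]
    - [1, [0, 0, 0], [0, 0, 0]]

```text
time_s: 8.68
ee_pos: [0.5973, -0.1402, 0.2184]
tool_rot: [1.0, 0.009, -0.0, -0.0]
wrist_force: [-0.3, 1.3, 0.5]
finger_gap: 0.0852
gripper_force: 0.0
```

```bash
python3 -c "
from h import *
look('half',.114,'w5')"
```

```text
w5 t 8.68 p 0.87 [228.0, 129.0, 74.0, 91.0]
 tcp [ 0.5973 -0.1402  0.2184] toolyaw 1.08 | pack [ 0.6064 -0.1511] [62.8 41.8] yaw -8.18
 to grasp, units: [0.36 0.44 4.54] F [-0.3  1.3  0.5]
```

View pics/w5.png

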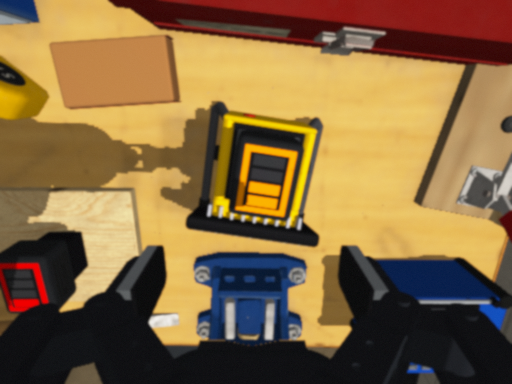

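```bash
python3 - <<'E'
from h import *
import h
im=cv2.imread("pics/w5.png"); hsv=cv2.cvtColor(im,cv2.COLOR_BGR2HSV)
print(hsv[150,240:300:4].tolist()); print(hsv[200:225:2,265].tolist())
K,E=cam("wrist")
for hi in (18,20,22,24):
    h.COL["half"]=((10,150,110),(hi,255,255)); print(hi,packtop(im,"half",[228,135,74,85],K,E,.114), cv2.boundingRect(colmask(im,"half",[228,135,74,85])[0]))
E
```

```text
[[110, 23, 34], [17, 244, 203], [22, 255, 251], [21, 255, 246], [21, 255, 250], [22, 255, 251], [22, 255, 251], [22, 255, 252], [22, 255, 251], [22, 255, 251], [21, 255, 247], [20, 255, 239], [17, 236, 202], [15, 201, 152], [13, 135, 89]]
[[21, 255, 251], [21, 255, 251], [21, 255, 251], [20, 255, 247], [18, 255, 226], [21, 255, 250], [21, 255, 249], [16, 224, 170], [15, 21, 48], [15, 12, 131], [9, 9, 205], [162, 6, 200], [135, 9, 115]]
18 (array([ 0.60940546, -0.14884409]), (55.96529006958008, 41.87758255004883), -7.9510040283203125) (235, 143, 63, 75)
20 (array([ 0.60940546, -0.14884409]), (55.96529006958008, 41.87758255004883), -7.9510040283203125) (235, 143, 63, 75)
22 (array([ 0.60600647, -0.14836935]), (62.82920837402344, 41.87758255004883), -7.9510040283203125) (234, 143, 64, 81)
24 (array([ 0.60600647, -0.14836935]), (62.82920837402344, 41.87758255004883), -7.9510040283203125) (234, 143, 64, 81)
```

```bash
sed -i 's/(24,255,255)/(20,255,255)/' h.py; python3 -c "
from h import *
look('half',.114,'w6')
look('half',.114,'w7')"
```

```text
w6 t 8.78 p 0.58 [233.0, 130.0, 74.0, 90.0]
 tcp [ 0.5969 -0.1376  0.2188] toolyaw 1.3 | pack [ 0.6099 -0.152 ] [55.8 41.8] yaw -8.13
 to grasp, units: [0.51 0.59 4.55] F [0.3 0.3 0.2]
w7 t 8.88 p 0.82 [232.0, 130.0, 75.0, 89.0]
 tcp [ 0.597  -0.1371  0.2191] toolyaw 1.36 | pack [ 0.6099 -0.152 ] [55.8 41.8] yaw -8.12
 to grasp, units: [0.5  0.61 4.56] F [-0.3 -0.5  0.2]
```

servo_tool:
  steps:
    - [1, [0.54, 0.57, 1], [0, 0, 0]]
    - [1, [0, 0, 1], [0, 0, 0.8]]
    - [1, [0, 0, 0.3], [0, 0, 0.78]]
    - [1, [0, 0, 0], [0, 0, 0]]
    - [1, [0, 0, 0], [0, 0, 0]]
    - [1, [0, 0, 0], [0, 0, 0]]

```text
time_s: 9.48
ee_pos: [0.6118, -0.1522, 0.1628]
tool_rot: [0.998, -0.071, 0.001, 0.0]
wrist_force: [0.1, 0.0, 1.2]
finger_gap: 0.0852
gripper_force: 0.0
```

```bash
python3 -c "
from h import *
look('half',.114,'w8')"
```

```text
w8 t 9.48 p 0.63 [206.0, 163.0, 84.0, 110.0]
 tcp [ 0.6118 -0.1522  0.1628] toolyaw -8.09 | pack [ 0.6098 -0.1518] [55.3 41.5] yaw -8.04
 to grasp, units: [-0.09 -0.    2.31] F [0.1 0.  1.2]
```

servo_tool:
  steps:
    - [1, [-0.03, 0, 0.8], [0, 0, 0]]
    - [1, [0, 0, 0.8], [0, 0, 0]]
    - [1, [0, 0, 0.7], [0, 0, 0]]
    - [1, [0, 0, 0], [0, 0, 0]]
    - [1, [0, 0, 0], [0, 0, 0]]

```text
time_s: 10.0
ee_pos: [0.6103, -0.1526, 0.1043]
tool_rot: [0.997, -0.072, -0.0, -0.0]
wrist_force: [-0.1, -0.4, 0.3]
finger_gap: 0.0854
gripper_force: 0.0
```

servo_tool:
  steps:
    - [0, [0, 0, 0], [0, 0, 0]]
    - [0, [0, 0, 0], [0, 0, 0]]
    - [0, [0, 0, 0], [0, 0, 0]]
    - [0, [0, 0, 0], [0, 0, 0]]
    - [0, [0, 0, 0], [0, 0, 0]]
    - [0, [0, 0, 0], [0, 0, 0]]
  grip_force: 50

```text
time_s: 10.5
ee_pos: [0.6115, -0.1524, 0.1058]
tool_rot: [0.997, -0.072, 0.001, 0.0]
wrist_force: [-1.4, 0.5, 5.5]
finger_gap: 0.051
gripper_force: 52.3
```

servo_tool:
  steps:
    - [0, [0, 0, -0.4], [0, 0, 0]]
    - [0, [0, 0, -0.8], [0, 0, 0]]
    - [0, [0, 0, -1], [0, 0, 0]]
    - [0, [0, 0, -1], [0, 0, 0]]
    - [0, [0, 0, -1], [0, 0, -0.5]]
    - [0, [0, 0, -1], [0, 0, -0.5]]
    - [0, [0, 0, -0.4], [0, 0, -0.5]]
    - [0, [-0.4, 0.5, 0], [0, 0, 0]]

```text
time_s: 11.17
ee_pos: [0.6034, -0.1619, 0.248]
tool_rot: [1.0, 0.01, 0.004, -0.001]
wrist_force: [0.7, 0.9, -3.2]
finger_gap: 0.0512
gripper_force: 53.4
```

servo_tool:
  steps:
    - [0, [-0.9, 1, 0], [0, 0, 0]]
    - [0, [-0.9, 1, 0], [0, 0, 0]]
    - [0, [-0.9, 1, 0], [0, 0, 0]]
    - [0, [-0.9, 1, 0], [0, 0, 0]]
    - [0, [-0.9, 1, 0], [0, 0, 0]]
    - [0, [-0.9, 1, 0], [0, 0, 0]]
    - [0, [-0.9, 1, 0], [0, 0, 0]]
    - [0, [-0.3, 0.3, 0], [0, 0, 0]]

```text
time_s: 11.83
ee_pos: [0.4325, -0.3551, 0.2439]
tool_rot: [1.0, 0.002, -0.002, 0.001]
wrist_force: [1.1, -0.4, -2.3]
finger_gap: 0.0511
gripper_force: 53.4
```

servo_tool:
  steps:
    - [0, [0, 0, 0.6], [0, 0, 0]]
    - [0, [0, 0, 0.4], [0, 0, 0]]
    - [0, [0, 0, 0], [0, 0, 0]]
    - [0, [0, 0, 0], [0, 0, 0]]

```text
time_s: 12.17
ee_pos: [0.438, -0.3487, 0.2183]
tool_rot: [1.0, 0.007, -0.001, -0.001]
wrist_force: [0.3, 0.2, -1.7]
finger_gap: 0.0511
gripper_force: 53.3
```

```bash
cat >> h.py <<'E'
def goal(x,y,z,yaw):
    s=r.state(); M=R.from_quat(s["tool_rot"]).as_matrix(); ty=np.degrees(np.arctan2(M[1,0],M[0,0]))
    print("t",round(s["time_s"],2),s["ee_pos"].round(4),"yaw",round(ty,2),"units",(M.T@(np.array([x,y,z])-s["ee_pos"])/.025).round(2),"az",round((ty-yaw)/6,2),"tilt",np.degrees(M[:2,2]).round(2),"F",s["wrist_force"].round(1))
E
python3 -c "
from h import *
goal(.4357,-.3475,.1174,.57)
look('half',.2276,'w9')
goal(.4357,-.3475,.1174,.57)"
```

```text
t 12.17 [ 0.438  -0.3487  0.2183] yaw 0.85 units [-0.08 -0.04  4.04] az 0.05 tilt [-0.09  0.1 ] F [ 0.3  0.2 -1.7]
w9 t 12.17 p 0.64 [191.0, 184.0, 122.0, 153.0]
 tcp [ 0.438  -0.3487  0.2183] toolyaw 0.85 | pack [ 0.4366 -0.35  ] [55.8 41.3] yaw 0.99
 to grasp, units: [-0.06  0.05 -0.01] F [ 0.3  0.2 -1.7]
t 12.27 [ 0.4388 -0.3492  0.2194] yaw 0.86 units [-0.12 -0.07  4.08] az 0.05 tilt [ 0.03 -0.  ] F [ 0.1  0.1 -3.8]
```

servo_tool:
  steps:
    - [0, [-0.12, -0.07, 0.5], [0, 0, 0.05]]
    - [0, [0, 0, 0.8], [0, 0, 0]]
    - [0, [0, 0, 0.8], [0, 0, 0]]
    - [0, [0, 0, 0.4], [0, 0, 0]]
    - [0, [0, 0, 0.1], [0, 0, 0]]
    - [0, [0, 0, 0], [0, 0, 0]]
    - [0, [0, 0, 0], [0, 0, 0]]

```text
time_s: 12.85
ee_pos: [0.4358, -0.3485, 0.1551]
tool_rot: [1.0, 0.004, 0.001, 0.001]
wrist_force: [0.4, -0.7, -2.7]
finger_gap: 0.0514
gripper_force: 53.3
```

```bash
python3 -c "
from h import *
goal(.4357,-.3475,.1174,.57)"
```

```text
t 12.85 [ 0.4358 -0.3485  0.1551] yaw 0.47 units [-0.01 -0.04  1.51] az -0.02 tilt [ 0.09 -0.06] F [ 0.4 -0.7 -2.7]
```

servo_tool:
  steps:
    - [0, [0, -0.03, 0.4], [0, 0, -0.02]]
    - [0, [0, 0, 0.4], [0, 0, 0]]
    - [0, [0, 0, 0.3], [0, 0, 0]]
    - [0, [0, 0, 0.2], [0, 0, 0]]
    - [0, [0, 0, 0.1], [0, 0, 0]]
    - [0, [0, 0, 0], [0, 0, 0]]

```text
time_s: 13.35
ee_pos: [0.4347, -0.3473, 0.1185]
tool_rot: [1.0, 0.005, -0.0, -0.0]
wrist_force: [-0.1, 0.2, -2.2]
finger_gap: 0.0513
gripper_force: 53.3
```

servo_tool:
  steps:
    - [0, [0, 0, 0.08], [0, 0, 0]]
    - [0, [0, 0, 0], [0, 0, 0]]
    - [0, [0, 0, 0.05], [0, 0, 0]]
    - [0, [0, 0, 0], [0, 0, 0]]

```text
time_s: 13.68
ee_pos: [0.4354, -0.3476, 0.1178]
tool_rot: [1.0, 0.005, 0.0, 0.001]
wrist_force: [-3.4, 3.2, 10.2]
finger_gap: 0.0515
gripper_force: 54.6
```

servo_tool:
  steps:
    - [1, [0, 0, 0], [0, 0, 0]]
    - [1, [0, 0, 0], [0, 0, 0]]
    - [1, [0, 0, 0], [0, 0, 0]]
    - [1, [0, 0, 0], [0, 0, 0]]
    - [1, [0, 0, -0.5], [0, 0, 0]]
    - [1, [0, 0, -1], [0, 0, 0]]
    - [1, [0, 0, -1], [0, 0, 0]]
    - [1, [0, 0, -1], [0, 0, 0]]

```text
time_s: 14.35
ee_pos: [0.4347, -0.3473, 0.2039]
tool_rot: [1.0, 0.005, -0.0, -0.0]
wrist_force: [1.0, -0.2, 0.0]
finger_gap: 0.0853
gripper_force: 0.0
```

servo_tool:
  steps:
    - [1, [0, 0, -0.5], [0, 0, 0]]
    - [1, [0, 0, 0], [0, 0, 0]]
    - [1, [0, 0, 0], [0, 0, 0]]
    - [1, [0, 0, 0], [0, 0, 0]]

```text
time_s: 14.68
ee_pos: [0.4342, -0.3471, 0.2147]
tool_rot: [1.0, 0.005, -0.001, -0.001]
wrist_force: [-0.2, 0.5, -0.4]
finger_gap: 0.0851
gripper_force: 0.0
```

```bash
python3 -c "
from h import *
look('half',.126,'w10')"
```

```text
w10 t 14.68 p 0.96 [217.0, 151.0, 66.0, 90.0]
 tcp [ 0.4342 -0.3471  0.2147] toolyaw 0.57 | pack [ 0.434  -0.3478] [55.9 42.1] yaw 0.65
 to grasp, units: [-0.01  0.03  3.91] F [-0.2  0.5 -0.4]
```

servo_tool:
  steps:
    - [1, [0.15, -1, -0.2], [0, 0, 0]]
    - [1, [0.15, -1, -0.2], [0, 0, 0]]
    - [1, [0.15, -1, -0.2], [0, 0, 0]]
    - [1, [0.15, -1, -0.2], [0, 0, 0]]
    - [1, [0.15, -1, 0], [0, 0, 0]]
    - [1, [0.15, -1, 0], [0, 0, 0]]
    - [1, [0.15, -1, 0], [0, 0, 0]]
    - [1, [0.15, -1, 0], [0, 0, 0]]

```text
time_s: 15.45
ee_pos: [0.4624, -0.1458, 0.2348]
tool_rot: [1.0, 0.005, -0.001, -0.0]
wrist_force: [0.1, -0.2, 0.2]
finger_gap: 0.0851
gripper_force: 0.0
```

servo_tool:
  steps:
    - [1, [0.15, -1, 0], [0, 0, 0]]
    - [1, [0.15, -1, 0], [0, 0, 0]]
    - [1, [0.15, -1, 0], [0, 0, 0]]
    - [1, [0.15, -1, 0], [0, 0, 0]]
    - [1, [0.15, -1, 0], [0, 0, 0]]
    - [1, [0.15, -1, 0], [0, 0, 0]]
    - [1, [0.15, -1, 0], [0, 0, 0]]
    - [1, [0.15, -1, 0], [0, 0, 0]]

```text
time_s: 16.12
ee_pos: [0.4904, 0.0542, 0.2348]
tool_rot: [1.0, 0.005, -0.001, 0.0]
wrist_force: [0.5, 1.1, 0.6]
finger_gap: 0.0855
gripper_force: 0.0
```

servo_tool:
  steps:
    - [1, [0.15, -1, 0], [0, 0, 0]]
    - [1, [0.15, -1, 0], [0, 0, 0]]
    - [1, [0.15, -1, 0], [0, 0, 0]]
    - [1, [0.15, -1, 0], [0, 0, 0]]
    - [1, [0.15, -1, 0], [0, 0, 0]]
    - [1, [0.15, -1, 0], [0, 0, 0]]
    - [1, [0.15, -1, 0], [0, 0, 0]]
    - [1, [0.15, -1, 0], [0, 0, 0]]

```text
time_s: 16.78
ee_pos: [0.5185, 0.2543, 0.2345]
tool_rot: [1.0, 0.005, -0.001, 0.0]
wrist_force: [-0.3, -0.2, 0.8]
finger_gap: 0.0856
gripper_force: 0.0
```

servo_tool:
  steps:
    - [1, [0.15, -1, 0], [0, 0, 0]]
    - [1, [0.15, -1, 0.3], [0, 0, 0]]
    - [1, [0.15, -1, 0.5], [0, 0, 0]]
    - [1, [0.15, -0.5, 0.5], [0, 0, 0]]
    - [1, [0, 0, 0], [0, 0, 0]]
    - [1, [0, 0, 0], [0, 0, 0]]
    - [1, [0, 0, 0], [0, 0, 0]]

```text
time_s: 17.37
ee_pos: [0.5331, 0.34, 0.2028]
tool_rot: [1.0, 0.005, -0.0, 0.001]
wrist_force: [0.3, 0.1, 0.0]
finger_gap: 0.0853
gripper_force: 0.0
```

```bash
python3 -c "
from h import *
look('full',.096,'w11')
look('full',.096,'w12')"
```

```text
w11 t 17.37 p 0.62 [193.0, 130.0, 71.0, 88.0]
 tcp [0.5331 0.34   0.2028] toolyaw 0.52 | pack [0.5453 0.3559] [55.5 41.4] yaw 4.48
 to grasp, units: [ 0.5  -0.64  4.63] F [0.3 0.1 0. ]
w12 t 17.47 p 0.9 [191.0, 130.0, 73.0, 90.0]
 tcp [0.5336 0.3398 0.2038] toolyaw 0.47 | pack [0.5453 0.3559] [55.5 41.4] yaw 4.5
 to grasp, units: [ 0.47 -0.64  4.67] F [-0.2 -0.1  0.3]
```

View pics/w12.png

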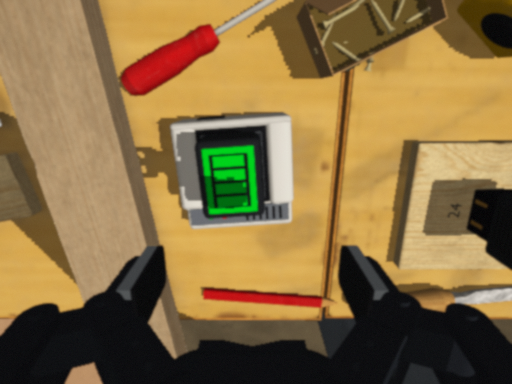

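View pics/w10.png

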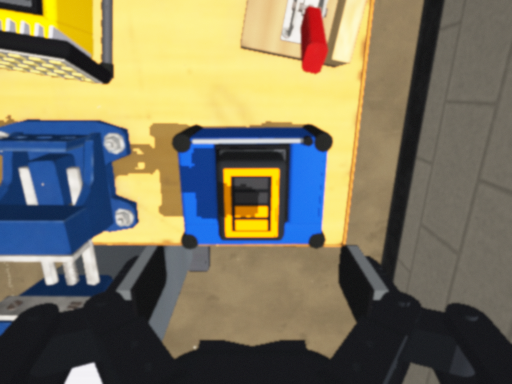

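```bash
python3 - <<'E'
from h import *
K,E=cam("wrist"); Kt,Et=cam("top")
for z in (0,.05,.1,.15,.2): print(z,px2w(K,E,(160,245),z)[:2].round(3),px2w(K,E,(90,20),z)[:2].round(3),px2w(K,E,(0,150),z)[:2].round(3),"top",px2w(Kt,Et,(119,110),z)[:2].round(3),px2w(Kt,Et,(132,259),z)[:2].round(3))
E
```

```text
0 [0.435 0.449] [0.678 0.496] [0.55  0.614] top [0.84  0.506] [0.324 0.434]
0.05 [0.463 0.432] [0.668 0.472] [0.56  0.572] top [0.824 0.488] [0.327 0.418]
0.1 [0.49  0.416] [0.658 0.448] [0.569 0.53 ] top [0.808 0.469] [0.33  0.403]
0.15 [0.517 0.399] [0.647 0.424] [0.579 0.487] top [0.792 0.45 ] [0.334 0.387]
0.2 [0.544 0.382] [0.637 0.4  ] [0.588 0.445] top [0.777 0.432] [0.337 0.371]
```

servo_tool:
  steps:
    - [1, [0.52, -0.64, 1], [0, 0, 0]]
    - [1, [0, 0, 1], [0, 0, -0.67]]
    - [1, [0, 0, 0.3], [0, 0, 0]]
    - [1, [0, 0, 0], [0, 0, 0]]
    - [1, [0, 0, 0], [0, 0, 0]]
    - [1, [0, 0, 0], [0, 0, 0]]

```text
time_s: 18.07
ee_pos: [0.5465, 0.3574, 0.1475]
tool_rot: [0.999, 0.039, 0.001, -0.001]
wrist_force: [-0.1, 0.9, 0.4]
finger_gap: 0.0855
gripper_force: 0.0
```

```bash
python3 -c "
from h import *
look('full',.096,'w13')"
```

```text
w13 t 18.07 p 0.9 [209.0, 162.0, 86.0, 106.0]
 tcp [0.5465 0.3574 0.1475] toolyaw 4.52 | pack [0.5451 0.3558] [54.4 41.1] yaw 4.5
 to grasp, units: [-0.07  0.06  2.42] F [-0.1  0.9  0.4]
```

servo_tool:
  steps:
    - [1, [0, 0, 0.8], [0, 0, 0]]
    - [1, [0, 0, 0.8], [0, 0, 0]]
    - [1, [0, 0, 0.75], [0, 0, 0]]
    - [1, [0, 0, 0], [0, 0, 0]]
    - [1, [0, 0, 0], [0, 0, 0]]

```text
time_s: 18.58
ee_pos: [0.5458, 0.3571, 0.0873]
tool_rot: [0.999, 0.04, -0.0, 0.0]
wrist_force: [0.6, 0.0, -0.4]
finger_gap: 0.0855
gripper_force: 0.0
```

servo_tool:
  steps:
    - [0, [0, 0, 0], [0, 0, 0]]
    - [0, [0, 0, 0], [0, 0, 0]]
    - [0, [0, 0, 0], [0, 0, 0]]
    - [0, [0, 0, 0], [0, 0, 0]]
    - [0, [0, 0, 0], [0, 0, 0]]
    - [0, [0, 0, 0], [0, 0, 0]]
  grip_force: 50

```text
time_s: 19.08
ee_pos: [0.5468, 0.3576, 0.0888]
tool_rot: [0.999, 0.04, 0.001, -0.0]
wrist_force: [-0.9, -1.4, 7.3]
finger_gap: 0.0511
gripper_force: 53.5
```

servo_tool:
  steps:
    - [0, [0, 0, -0.4], [0, 0, 0]]
    - [0, [0, 0, -0.8], [0, 0, 0]]
    - [0, [0, 0, -1], [0, 0, 0]]
    - [0, [0, 0, -1], [0, 0, 0]]
    - [0, [0, 0, -1], [0, 0, 0.38]]
    - [0, [0, 0, -1], [0, 0, 0.38]]
    - [0, [0, 0.5, -1], [0, 0, 0]]
    - [0, [0.1, 1, 0], [0, 0, 0]]

```text
time_s: 19.75
ee_pos: [0.548, 0.3255, 0.2483]
tool_rot: [1.0, 0.003, 0.004, -0.004]
wrist_force: [0.4, 1.4, -2.4]
finger_gap: 0.051
gripper_force: 53.5
```

servo_tool:
  steps:
    - [0, [0.13, 1, 0], [0, 0, 0]]
    - [0, [0.13, 1, 0], [0, 0, 0]]
    - [0, [0.13, 1, 0], [0, 0, 0]]
    - [0, [0.13, 1, 0], [0, 0, 0]]
    - [0, [0.13, 1, 0], [0, 0, 0]]
    - [0, [0.13, 1, 0], [0, 0, 0]]
    - [0, [0.13, 1, 0], [0, 0, 0]]
    - [0, [0.13, 1, 0], [0, 0, 0]]

```text
time_s: 20.42
ee_pos: [0.5738, 0.1184, 0.242]
tool_rot: [1.0, 0.0, -0.001, 0.0]
wrist_force: [-0.5, 0.3, -3.8]
finger_gap: 0.0511
gripper_force: 53.5
```

servo_tool:
  steps:
    - [0, [0.13, 1, 0], [0, 0, 0]]
    - [0, [0.13, 1, 0], [0, 0, 0]]
    - [0, [0.13, 1, 0], [0, 0, 0]]
    - [0, [0.13, 1, 0], [0, 0, 0]]
    - [0, [0.13, 1, 0], [0, 0, 0]]
    - [0, [0.13, 1, 0], [0, 0, 0]]
    - [0, [0.13, 1, 0], [0, 0, 0]]
    - [0, [0.13, 1, 0], [0, 0, 0]]

```text
time_s: 21.08
ee_pos: [0.5999, -0.0813, 0.2419]
tool_rot: [1.0, 0.0, -0.001, -0.0]
wrist_force: [0.2, -0.6, -4.2]
finger_gap: 0.0511
gripper_force: 53.5
```

servo_tool:
  steps:
    - [0, [0.13, 1, 0], [0, 0, 0]]
    - [0, [0.13, 1, 0], [0, 0, 0]]
    - [0, [0.13, 0.9, 0], [0, 0, 0]]
    - [0, [0, 0, 0.5], [0, 0, 0.7]]
    - [0, [0, 0, 0.5], [0, 0, 0.68]]
    - [0, [0, 0, 0], [0, 0, 0]]
    - [0, [0, 0, 0], [0, 0, 0]]
    - [0, [0, 0, 0], [0, 0, 0]]

```text
time_s: 21.75
ee_pos: [0.6106, -0.1521, 0.2177]
tool_rot: [0.998, -0.071, 0.0, -0.0]
wrist_force: [-0.1, 0.7, -2.6]
finger_gap: 0.0512
gripper_force: 53.2
```

```bash
python3 -c "
from h import *
z=r.state()['ee_pos'][2]+.0082
look('full',z,'w14')
goal(.6115,-.1524,.1058,-8.26)"
```

```text
w14 t 21.75 p 0.72 [192.0, 183.0, 119.0, 155.0]
 tcp [ 0.6106 -0.1521  0.2177] toolyaw -8.1 | pack [ 0.6096 -0.1532] [54.9 40.9] yaw -8.17
 to grasp, units: [-0.03  0.05  0.03] F [-0.1  0.7 -2.6]
t 21.85 [ 0.6109 -0.1523  0.218 ] yaw -8.15 units [0.02 0.   4.49] az 0.02 tilt [ 0.08 -0.01] F [-0.  -0.5 -2.8]
```

servo_tool:
  steps:
    - [0, [0.02, 0, 0.5], [0, 0, 0.02]]
    - [0, [0, 0, 0.9], [0, 0, 0]]
    - [0, [0, 0, 0.9], [0, 0, 0]]
    - [0, [0, 0, 0.5], [0, 0, 0]]
    - [0, [0, 0, 0.2], [0, 0, 0]]
    - [0, [0, 0, 0], [0, 0, 0]]
    - [0, [0, 0, 0], [0, 0, 0]]

```text
time_s: 22.43
ee_pos: [0.6115, -0.1528, 0.1426]
tool_rot: [0.997, -0.073, 0.001, -0.0]
wrist_force: [0.1, 0.4, -3.5]
finger_gap: 0.0511
gripper_force: 53.3
```

```bash
python3 -c "
from h import *
goal(.6115,-.1524,.1058,-8.26)"
```

```text
t 22.43 [ 0.6115 -0.1528  0.1426] yaw -8.35 units [-0.01 -0.01  1.47] az -0.02 tilt [ 0.07 -0.  ] F [ 0.1  0.4 -3.5]
```

servo_tool:
  steps:
    - [0, [0, 0, 0.4], [0, 0, 0]]
    - [0, [0, 0, 0.4], [0, 0, 0]]
    - [0, [0, 0, 0.3], [0, 0, 0]]
    - [0, [0, 0, 0.2], [0, 0, 0]]
    - [0, [0, 0, 0.1], [0, 0, 0]]
    - [0, [0, 0, 0], [0, 0, 0]]
    - [0, [0, 0, 0], [0, 0, 0]]

```text
time_s: 23.02
ee_pos: [0.6106, -0.1526, 0.107]
tool_rot: [0.997, -0.073, -0.0, -0.0]
wrist_force: [-2.1, 1.0, -1.4]
finger_gap: 0.0508
gripper_force: 57.3
```

servo_tool:
  steps:
    - [0, [0, 0, 0.08], [0, 0, 0]]
    - [0, [0, 0, 0], [0, 0, 0]]
    - [0, [0, 0, 0], [0, 0, 0]]

```text
time_s: 23.27
ee_pos: [0.6107, -0.1526, 0.1069]
tool_rot: [0.997, -0.073, -0.0, 0.0]
wrist_force: [-5.8, 0.8, 10.0]
finger_gap: 0.0509
gripper_force: 58.6
```

servo_tool:
  steps:
    - [1, [0, 0, 0], [0, 0, 0]]
    - [1, [0, 0, 0], [0, 0, 0]]
    - [1, [0, 0, 0], [0, 0, 0]]
    - [1, [0, 0, 0], [0, 0, 0]]
    - [1, [0, 0, -0.5], [0, 0, 0]]
    - [1, [0, 0, -1], [0, 0, 0]]
    - [1, [0, 0, -1], [0, 0, 0]]
    - [1, [0, 0, -1], [0, 0, 0]]

```text
time_s: 23.93
ee_pos: [0.6109, -0.1528, 0.1942]
tool_rot: [0.997, -0.073, 0.0, -0.0]
wrist_force: [-0.3, -0.7, -0.0]
finger_gap: 0.0856
gripper_force: 0.0
```

servo_tool:
  steps:
    - [1, [0, 0, -0.7], [0, 0, -0.5]]
    - [1, [0, 0, 0], [0, 0, -0.9]]
    - [1, [0, 0, 0], [0, 0, 0]]
    - [1, [0, 0, 0], [0, 0, 0]]

```text
time_s: 24.27
ee_pos: [0.6108, -0.153, 0.2105]
tool_rot: [1.0, -0.001, 0.0, 0.0]
wrist_force: [0.3, 0.7, -0.7]
finger_gap: 0.0857
gripper_force: 0.0
```

```bash
python3 -c "
from h import *
look('full',.114,'w15')
goal(.493,.079,.2,.5)"
```

```text
w15 t 24.27 p 0.59 [215.0, 148.0, 74.0, 93.0]
 tcp [ 0.6108 -0.153   0.2105] toolyaw -0.11 | pack [ 0.6093 -0.1543] [55.8 41.8] yaw -8.48
 to grasp, units: [-0.06  0.05  4.22] F [ 0.3  0.7 -0.7]
t 24.37 [ 0.6104 -0.153   0.2095] yaw -0.07 units [-4.71 -9.27  0.39] az -0.1 tilt [-0.08  0.01] F [ 0.2 -0.   0.3]
```

servo_tool:
  steps:
    - [1, [-0.5, -1, 0], [0, 0, 0]]
    - [1, [-0.5, -1, 0], [0, 0, 0]]
    - [1, [-0.5, -1, 0], [0, 0, 0]]
    - [1, [-0.5, -1, 0], [0, 0, 0]]
    - [1, [-0.5, -1, 0], [0, 0, 0]]
    - [1, [-0.5, -1, 0], [0, 0, 0]]
    - [1, [-0.5, -1, 0], [0, 0, 0]]
    - [1, [-0.5, -1, 0], [0, 0, 0]]

```text
time_s: 25.03
ee_pos: [0.5096, 0.0481, 0.2095]
tool_rot: [1.0, -0.0, -0.001, 0.0]
wrist_force: [-0.2, 0.7, 0.4]
finger_gap: 0.0857
gripper_force: 0.0
```

servo_tool:
  steps:
    - [1, [-0.5, -1, 0.2], [0, 0, 0]]
    - [1, [-0.2, -0.3, 0.3], [0, 0, 0]]
    - [1, [0, 0, 0.3], [0, 0, 0]]
    - [1, [0, 0, 0], [0, 0, 0]]
    - [1, [0, 0, 0], [0, 0, 0]]
    - [1, [0, 0, 0], [0, 0, 0]]

```text
time_s: 25.53
ee_pos: [0.4941, 0.0779, 0.1898]
tool_rot: [1.0, -0.001, -0.0, 0.0]
wrist_force: [-0.9, 0.3, -0.2]
finger_gap: 0.0857
gripper_force: 0.0
```

```bash
python3 -c "
from h import *
look('flat',.092,'w16')"
```

```text
w16 t 25.53 p 0.97 [216.0, 150.0, 67.0, 88.0]
 tcp [0.4941 0.0779 0.1898] toolyaw -0.15 | pack [0.4919 0.0778] [56.  41.6] yaw 1.38
 to grasp, units: [-0.09  0.    4.27] F [-0.9  0.3 -0.2]
```

View pics/w15.png

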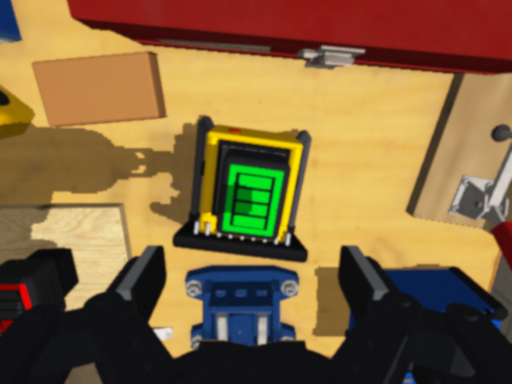

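servo_tool:
  steps:
    - [1, [-0.04, -0.05, 0.8], [0, 0, -0.25]]
    - [1, [0, 0, 1], [0, 0, 0]]
    - [1, [0, 0, 1], [0, 0, 0]]
    - [1, [0, 0, 1], [0, 0, 0]]
    - [1, [0, 0, 0.45], [0, 0, 0]]
    - [1, [0, 0, 0], [0, 0, 0]]
    - [1, [0, 0, 0], [0, 0, 0]]

```text
time_s: 26.22
ee_pos: [0.4927, 0.0807, 0.084]
tool_rot: [1.0, 0.013, -0.0, -0.0]
wrist_force: [0.3, 0.6, 0.9]
finger_gap: 0.0852
gripper_force: 0.0
```

servo_tool:
  steps:
    - [0, [0, 0, 0], [0, 0, 0]]
    - [0, [0, 0, 0], [0, 0, 0]]
    - [0, [0, 0, 0], [0, 0, 0]]
    - [0, [0, 0, 0], [0, 0, 0]]
    - [0, [0, 0, 0], [0, 0, 0]]
    - [0, [0, 0, 0], [0, 0, 0]]
  grip_force: 50

```text
time_s: 26.72
ee_pos: [0.4933, 0.0806, 0.0853]
tool_rot: [1.0, 0.013, 0.001, 0.0]
wrist_force: [-0.8, -1.1, 5.1]
finger_gap: 0.0515
gripper_force: 51.2
```

```bash
python3 -c "
from h import *
goal(.5468,.3576,.25,4.58)"
```

```text
t 26.72 [0.4933 0.0806 0.0853] yaw 1.51 units [  2.45 -11.02  -6.59] az -0.51 tilt [ 0.15 -0.03] F [-0.8 -1.1  5.1]
```

servo_tool:
  steps:
    - [0, [0, 0, -0.4], [0, 0, 0]]
    - [0, [0, 0, -0.8], [0, 0, 0]]
    - [0, [0, 0, -1], [0, 0, 0]]
    - [0, [0, 0, -1], [0, 0, 0]]
    - [0, [0, 0, -1], [0, 0, 0]]
    - [0, [0.1, -0.5, -1], [0, 0, 0]]
    - [0, [0.22, -1, 0], [0, 0, 0]]
    - [0, [0.22, -1, 0], [0, 0, 0]]

```text
time_s: 27.38
ee_pos: [0.5049, 0.1435, 0.2163]
tool_rot: [1.0, 0.012, 0.002, 0.0]
wrist_force: [-0.4, -0.1, -4.0]
finger_gap: 0.0511
gripper_force: 53.6
```

servo_tool:
  steps:
    - [0, [0.22, -1, 0], [0, 0, 0]]
    - [0, [0.22, -1, 0], [0, 0, 0]]
    - [0, [0.22, -1, 0], [0, 0, 0]]
    - [0, [0.22, -1, 0], [0, 0, 0]]
    - [0, [0.22, -1, 0], [0, 0, 0]]
    - [0, [0.22, -1, 0], [0, 0, 0]]
    - [0, [0.22, -1, 0], [0, 0, 0]]
    - [0, [0.22, -1, 0], [0, 0, 0]]

```text
time_s: 28.05
ee_pos: [0.5423, 0.3456, 0.214]
tool_rot: [1.0, 0.013, -0.0, 0.0]
wrist_force: [-0.3, 0.4, -3.6]
finger_gap: 0.0511
gripper_force: 53.6
```

servo_tool:
  steps:
    - [0, [0.15, -0.5, 0.3], [0, 0, -0.25]]
    - [0, [0, 0, 0.3], [0, 0, -0.26]]
    - [0, [0, 0, 0], [0, 0, 0]]
    - [0, [0, 0, 0], [0, 0, 0]]
    - [0, [0, 0, 0], [0, 0, 0]]

```text
time_s: 28.47
ee_pos: [0.5465, 0.3553, 0.1985]
tool_rot: [0.999, 0.039, -0.0, 0.001]
wrist_force: [-0.8, -1.1, -3.5]
finger_gap: 0.0514
gripper_force: 53.5
```

```bash
python3 -c "
from h import *
z=r.state()['ee_pos'][2]+.0067
look('flat',z,'w17')
goal(.5468,.3576,.0893,4.58)"
```

```text
w17 t 28.47 p 0.75 [192.0, 182.0, 121.0, 155.0]
 tcp [0.5465 0.3553 0.1985] toolyaw 4.47 | pack [0.5446 0.3539] [56.1 41.6] yaw 4.3
 to grasp, units: [-0.08  0.05  0.09] F [-0.8 -1.1 -3.5]
t 28.57 [0.5466 0.356  0.1991] yaw 4.49 units [ 0.01 -0.07  4.39] az -0.02 tilt [ 0.03 -0.04] F [ 0.1  1.  -2.9]
```

servo_tool:
  steps:
    - [0, [0.02, -0.06, 0.5], [0, 0, 0]]
    - [0, [0, 0, 0.9], [0, 0, 0]]
    - [0, [0, 0, 0.9], [0, 0, 0]]
    - [0, [0, 0, 0.4], [0, 0, 0]]
    - [0, [0, 0, 0.2], [0, 0, 0]]
    - [0, [0, 0, 0], [0, 0, 0]]
    - [0, [0, 0, 0], [0, 0, 0]]

```text
time_s: 29.15
ee_pos: [0.5469, 0.3594, 0.1269]
tool_rot: [0.999, 0.04, 0.0, -0.0]
wrist_force: [-0.5, -0.0, -3.2]
finger_gap: 0.0508
gripper_force: 53.5
```

```bash
python3 -c "
from h import *
goal(.547,.3573,.0893,4.5)"
```

```text
t 29.15 [0.5469 0.3594 0.1269] yaw 4.59 units [-0.    0.08  1.51] az 0.01 tilt [0.05 0.05] F [-0.5 -0.  -3.2]
```

servo_tool:
  steps:
    - [0, [0, 0.07, 0.3], [0, 0, 0]]
    - [0, [0, 0, 0.4], [0, 0, 0]]
    - [0, [0, 0, 0.3], [0, 0, 0]]
    - [0, [0, 0, 0.2], [0, 0, 0]]
    - [0, [0, 0, 0.2], [0, 0, 0]]
    - [0, [0, 0, 0], [0, 0, 0]]
    - [0, [0, 0, 0], [0, 0, 0]]

```text
time_s: 29.73
ee_pos: [0.5465, 0.3572, 0.091]
tool_rot: [0.999, 0.04, -0.0, 0.0]
wrist_force: [0.3, -0.1, -3.0]
finger_gap: 0.0514
gripper_force: 53.5
```

servo_tool:
  steps:
    - [0, [0, 0, 0.08], [0, 0, 0]]
    - [0, [0, 0, 0], [0, 0, 0]]
    - [0, [0, 0, 0], [0, 0, 0]]

```text
time_s: 29.98
ee_pos: [0.5468, 0.3573, 0.0895]
tool_rot: [0.999, 0.04, 0.0, -0.0]
wrist_force: [-0.4, 0.1, -3.3]
finger_gap: 0.0513
gripper_force: 53.5
```

servo_tool:
  steps:
    - [0, [0, 0, 0.07], [0, 0, 0]]
    - [0, [0, 0, 0], [0, 0, 0]]
    - [0, [0, 0, 0.03], [0, 0, 0]]
    - [0, [0, 0, 0], [0, 0, 0]]

```text
time_s: 30.32
ee_pos: [0.5469, 0.3573, 0.0893]
tool_rot: [0.999, 0.04, 0.001, 0.0]
wrist_force: [-3.9, -2.4, 10.2]
finger_gap: 0.0513
gripper_force: 55.1
```

Contact at the expected height; release and retreat, then check all three.

servo_tool:
  steps:
    - [1, [0, 0, 0], [0, 0, 0]]
    - [1, [0, 0, 0], [0, 0, 0]]
    - [1, [0, 0, 0], [0, 0, 0]]
    - [1, [0, 0, 0], [0, 0, 0]]
    - [1, [0, 0, -0.5], [0, 0, 0]]
    - [1, [0, 0, -1], [0, 0, 0]]
    - [1, [0, 0, -1], [0, 0, 0]]
    - [1, [0, 0, -1], [0, 0, 0]]

```text
time_s: 30.98
ee_pos: [0.5465, 0.3574, 0.1759]
tool_rot: [0.999, 0.04, -0.0, -0.0]
wrist_force: [-0.1, -0.1, 0.7]
finger_gap: 0.0855
gripper_force: 0.0
```

servo_tool:
  steps:
    - [1, [0, 0, -1], [0, 0, 0]]
    - [1, [0, 0, 0], [0, 0, 0]]
    - [1, [0, 0, 0], [0, 0, 0]]
    - [1, [0, 0, 0], [0, 0, 0]]

```text
time_s: 31.32
ee_pos: [0.5464, 0.3568, 0.1992]
tool_rot: [0.999, 0.04, -0.0, 0.0]
wrist_force: [-0.4, 0.4, -1.0]
finger_gap: 0.0855
gripper_force: 0.0
```

```bash
python3 - <<'E'
from h import *
look('flat',.096,'w18')
im=viewer.capture("scene"); a=im[110:290,110:410]
cv2.imwrite("pics/scene1z.png",cv2.resize(a,(800,480),interpolation=cv2.INTER_CUBIC))
for q in ["screw_box","tape_measure"]: print(q,[(np.round(d["bbox"],1),round(d["p"],2)) for d in nets.search_frame(q,"scene")[:1]])
E
```

```text
w18 t 31.32 p 0.61 [218.0, 148.0, 68.0, 86.0]
 tcp [0.5464 0.3568 0.1992] toolyaw 4.59 | pack [0.5457 0.3545] [54.7 41.9] yaw 4.53
 to grasp, units: [-0.04  0.09  4.49] F [-0.4  0.4 -1. ]
screw_box [(array([151.9, 187.5,  39.5,  43.4]), 0.88)]
tape_measure [(array([193.5, 191.5,  21.5,  23.8]), 0.89)]
```

View pics/scene1z.png

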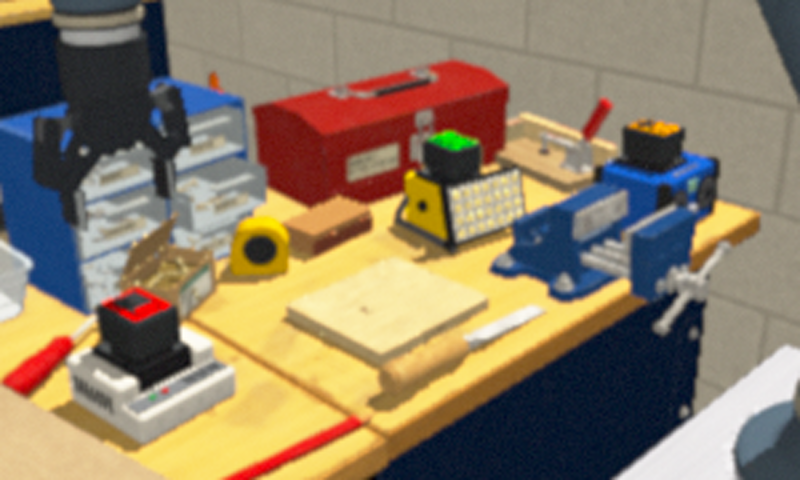

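View pics/w18.png

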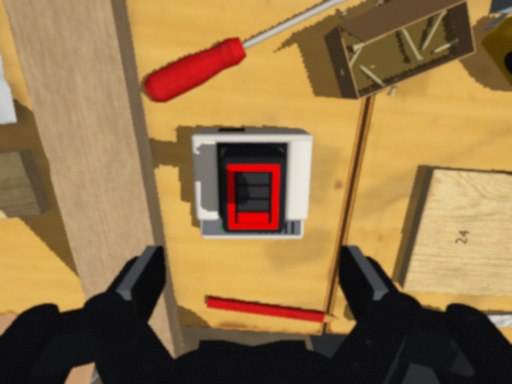

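Scene view: red pack in the charger (zoomed ~140,330), green in the light (~452,160) and amber in the radio (~653,145), at the same positions as the original packs. The screw box and tape measure have not moved. Handing in.

```bash
python3 -c "
from h import *
print(r.job_done())"
```

```text
the job is handed in; nothing more can be done
None
```

I moved all three packs and handed the job in at about 31 s. Green is in the work light, amber in the radio and red in the charger, each down to its port floor; the screw box and tape measure were left in place. The hand-in returned no verdict.

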